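# Open the push-and-turn safety cap of the flux remover bottle and hold the cap above it

### The arm

A 6-joint arm with a two-finger parallel gripper is mounted at the origin on the work surface. World frame = base frame: x ahead of the robot, y to its left, z up, the work surface at z = 0. Lengths are in m, angles in rad, forces in N, time in s.
With the tool pointing down it reaches from about 0.35 to 0.975 m from the base axis. Payload 4.9 kg.
Tool frame: the origin (TCP) lies midway between the tips of the shut fingers; the grasp point (between the pads) lies 19 mm behind it; z points along the fingers, y is the line along which they close (so a half turn about z gives the same grasp; the last joint's range is limited). The gripper opens to 85 mm and grips with 20 to 120 N. Pads are 22 mm wide; open, the fingers measure 114 mm over their backs; the gripper's body (76 mm by 85 mm) begins 54 mm behind the grasp point. The pads swing forward as they close: fully open they stand 13 mm farther back than shut.
Start: joints at [0.994, 0.053, 1.613, -0, 1.476, -0.119], TCP at [0.276, 0.561, 0.231] pointing down, gripper open.
Joint ranges: [-3.01, 3.01], [-1.01, 2.22], [0.06, 2.58], [-1.02, 4.17], [0.09, 2.62], [-3.14, 3.14]. Speed limits (rad/s): [2.57, 2.57, 3.14, 3.14, 3.14, 3.14].

### API

Orientations are given as a rotation vector (axis times angle).
In Python, from station import telemetry, optics, ctrl gives the robot as it stands.
- The arm moves only by the shell command python3 -m pendant 'ROWS' [FORCE]. ROWS is JSON, one flat list of numbers, 7 for each row, row after row: the turn, a rotation vector about the tool's x, y, z as a fraction of full scale, then the shift along the tool's x, y, z as a fraction of full scale, then the opening, from 0 (shut) to 1 (fully open). In form: [ax, ay, az, tx, ty, tz, fingers, ax, ay, az, tx, ty, tz, fingers, ...]. A call has 1 to 12 rows; each row is the pose to reach, as a shift and turn from the pose commanded when the call began, along the tool's axes at that moment; what a row does not reach only later rows make up. Full scale, the value 1, is 300 mm for a shift and 30 degrees for a turn. A row lasts 1/8 s, in which the tool goes at most 62.5 mm and 10.7 degrees, less where a joint would pass 70% of its speed; a pose out of reach is approached as far as the arm can. A call with a number of a shift or a turn outside -1 to 1 is refused whole. A call with a gripper value outside its range is refused whole. The fingers move at their own pace and stop on an object; FORCE is the grip in N (left out, the last holds). Time passes only in rows, so rows that repeat a pose let the fingers close. It gives the time, the measured TCP pose, the force, the opening and the grip force at its end, in the units of the state.
- telemetry.get_obs(): the state, without advancing time (a new reading comes with each control period).
- optics.get_image(name): name is "side" or "top" or "wrist"; returns a dict with "image" (384x512x3 uint8, red, green, blue), "depth" (384x512 float32, m along the optical axis (not along the pixel's ray), 0 where there is no reading), "fx", "fy", "cx", "cy" (pixels), "rvec" (rotation vector, rad) and "tvec" (3), from world to camera coordinates, as OpenCV has them. Camera axes: x right, y down, z forward; pixel columns grow to the right and rows downward; lengths in m; the calibration is good to about 2 mm. A picture is of the moment at which its call begins.
- ctrl.finish_job(): hands the job in; it is judged then, once.
The state is a dict: "t": time; "q": joint angles; "dq": joint speeds; "effort": joint torques, N m; "tool_pos": TCP position; "tool_rot": TCP orientation; "contact_force": force on the tool from outside, world axes, zero at the start; "wrist_torque": the same for the moment, N m; "opening": finger opening in m; "grip_force": force on a finger pad.
Only numpy, scipy, OpenCV 4.12 (cv2) and the standard library are available. Lean on these libraries where they do the work, as an engineer would, in place of code of your own. Each camera call takes 0.05 s, during which the arm holds its last target. There are 200 camera calls.

### The job

Open the flux remover: grip the red push-and-turn safety cap of the white bottle in the round black stand, press it down against its spring, turn it anticlockwise (seen from above) by about a sixth of a turn while keeping it pressed, and then lift it straight off. Finish still holding the cap in the gripper, level and motionless, about 5 cm clear above the bottle's mouth. Leave everything else on the bench where it is.

Things in the scene. Friction and masses are not known exactly. Their poses are not given: they have to be found in the camera images.
- bottle: White bottle with an orange band, fixed upright in a round black stand (100 mm wide, 40 mm high, fixed to the bench, cannot move or turn). Origin: centre of the stand's underside, on the bench; z up along the bottle's axis. Body 68 mm wide up to z = 82 mm, then narrowing to the 29 mm neck at z = 103 mm. With the cap locked, the cap's x axis lies along this x axis.
- mouth (a point): Centre of the bottle's mouth (top rim of the neck, 29 mm wide), 143.5 mm above the bench.
- cap_center (a point): Centre of the red round safety cap (48 mm wide, 34 mm high, 35 g, ribbed side, white spot and short white mark on top), half-way up on its axis; z up. Locked on the bottle it is 139 mm above the bench (lower rim 122 mm, top 156 mm), with free space round it and about 20 mm of bare neck below. Its x axis points along the white mark.
- cap_top (a point): Centre of the cap's top. Locked, it turns 3 degrees at most. Pressed over 4 mm (bottoms out at 8.5; 5.5 to 7 is good) it turns anticlockwise seen from above; after 40 to 80 degrees (60 is best) its inner lugs stand clear of the neck's ledges and it lifts straight off; a stop ends the turn near 85 degrees. Turned under 40 degrees, or clockwise, it stays locked.
- spring_disc (a joint): Orange spring disc (24 mm wide) in the bottle's mouth, under the cap: how far it is pressed down, in m; 0 with the cap locked or off, 0.0085 with the cap pressed fully down. It pushes the cap up with about 4 N at 0, 9 N at 6 mm and 12 N at 8.5 mm.
- jar_center (a point): Bystander: clear jar with a paper label and a plain white lid, 68 mm wide, 100 mm high; centre, half-way up. Not to be moved.
- spool_center (a point): Bystander: black nylon spool holder, 84 mm wide foot, 85 mm high; centre, half-way up. Not to be moved.
- caliper_center (a point): Bystander: blue plastic caliper lying flat, about 150 by 60 mm, 10 mm high; middle of its beam. Not to be moved.
- tweezers_a_center (a point): Bystander: steel tweezers lying flat, 130 mm long (along x), 8 mm high; centre. Not to be moved.
- tweezers_b_center (a point): Bystander: second pair of steel tweezers, the same; centre. Not to be moved.
- palette_center (a point): Bystander: small white ceramic palette dish, 90 mm wide, 16 mm high; centre. Not to be moved.
Mind the look-alikes: they are no part of the job. Of the things shaped like the part that bears cap_center, the red one is meant.

How it is judged:
On the way, in this order (a step that is already met when the one before it is completed fails the run):
1. the cap is pressed down by more than 4 mm against its spring (value of joint spring_disc above 0.0041 m and angle between the x axis of cap_center and the x axis of bottle, either way round below 0.35 rad), for 0.05 s.
2. the cap, still on the neck, is turned by more than 35 degrees from its locked place (angle between the x axis of cap_center and the x axis of bottle, either way round above 0.61 rad and z of cap_center in the frame of mouth below 0.004 m), for 0.05 s.
At the end, for the whole second after the job is handed in: The gripper's fingers hold the cap (more than 0.5 N), still (under 20 mm/s), upright and level to 15 degrees, within 30 mm of the bottle's axis sideways, its lower rim 25 to 120 mm above the bottle's mouth, touching nothing of the bottle; no bystander has moved by more than 20 mm (z of cap_center in the frame of mouth between 0.042 and 0.137 m and horizontal distance between cap_center and mouth below 0.03 m and angle between cap_center's own z axis and vertical below 0.26 rad and height (world z) of cap_center above 0.18 m and contact force between cap and the fingers above 0.5 N and contact force between cap and bottle below 0.05 N and linear speed of cap below 0.02 m/s and not (distance of jar_center from where it was at the start of the episode above 0.02 m) and not (distance of spool_center from where it was at the start of the episode above 0.02 m) and not (distance of caliper_center from where it was at the start of the episode above 0.02 m) and not (distance of tweezers_a_center from where it was at the start of the episode above 0.02 m) and not (distance of tweezers_b_center from where it was at the start of the episode above 0.02 m) and not (distance of palette_center from where it was at the start of the episode above 0.02 m)); the arm keeps its last pose, push and grip.
It fails at once if a bystander is moved by more than 20 mm (distance of any of jar_center, spool_center, caliper_center, tweezers_a_center, tweezers_b_center, palette_center from where it was at the start of the episode above 0.02 m).
It also fails if it takes over 35 s, if anything falls off the work surface, if the arm or the gripper's body presses on something with over 40 N, if the wrist force passes 120 N, or if a joint passes its speed limit or range.

## Working session

There is one attempt and no reset: what is moved stays moved. The work goes in short steps, Python scripts to look and compute and a shell command to move; the robot and the scene stay as the last step left them, time stands still between calls to the robot, and variables do not carry over. Pictures are saved under pics/ and viewed, at most 10 in all, crops included, and the job is handed in when it is done.

```bash
mkdir -p pics; cat > h.py <<'E'
import numpy as np, cv2
from scipy.spatial.transform import Rotation as R
from station import telemetry, optics, ctrl
def pts(d):
    z=d["depth"]; v,u=np.mgrid[:z.shape[0],:z.shape[1]]
    c=np.stack([(u-d["cx"])/d["fx"]*z,(v-d["cy"])/d["fy"]*z,z],-1)
    Rm=cv2.Rodrigues(np.array(d["rvec"],float))[0]
    return (c-np.array(d["tvec"]).reshape(3))@Rm
E
python3 - <<'E'
from h import *
ims=[optics.get_image(n) for n in("top","side")]
for n,d in zip(("top","side"),ims):
    im=d["image"]; cv2.imwrite(f"pics/{n}0.png",im[:,:,::-1])
    P=pts(d); i=im.astype(int)
    m=(i[...,0]>110)&(i[...,1]<70)&(i[...,2]<70)&(d["depth"]>0)
    k,l,s,c=cv2.connectedComponentsWithStats(m.astype(np.uint8))
    for j in range(1,k):
        if s[j,4]>30: q=P[l==j]; print(n,s[j],c[j],np.median(q,0),q.min(0),q.max(0))
o=telemetry.get_obs(); print({k:np.round(v,3) for k,v in o.items()}); print(R.from_rotvec(o["tool_rot"]).as_matrix().round(3))
E
```

```text
top [336 176  20  20 198] [345.54545455 185.96969697] [ 0.61958251 -0.20636532  0.15565833] [ 0.59822628 -0.23050798  0.12275776] [ 0.644225   -0.18472922  0.16116934]
side [ 35 248  33  31 270] [ 52.46296296 263.7       ] [ 0.07831735 -0.04762291  0.01078985] [ 0.04121835 -0.08591113  0.00320612] [ 1.04098945e-01 -2.50013369e-05  1.98786550e-02]
side [277 256  22  19 207] [286.98067633 266.10628019] [ 0.61776723 -0.21426059  0.15479602] [ 0.59748441 -0.23127342  0.15024119] [ 0.64302304 -0.18279294  0.15928055]
side [  0 271  34  17 243] [ 10.65843621 279.90534979] [-0.01437215 -0.08692233  0.01137463] [-0.03998468 -0.10678639  0.00559277] [ 0.03862339 -0.06681245  0.01998552]
side [274 296  22  11 114] [283.35964912 302.28947368] [ 0.61157984 -0.23916963  0.0620738 ] [ 0.59299523 -0.2423927   0.04577189] [ 0.63759108 -0.22574413  0.07616896]
{'t': np.float64(0.1), 'q': array([ 0.994,  0.053,  1.614, -0.   ,  1.476, -0.119]), 'dq': array([-0.002, -0.001, -0.006,  0.   ,  0.002, -0.002]), 'effort': array([ 0.0000e+00, -3.9491e+01, -3.7136e+01, -0.0000e+00,  4.0000e-03,
        0.0000e+00]), 'tool_pos': array([0.276, 0.56 , 0.23 ]), 'tool_rot': array([-7.130e-01, -3.059e+00,  3.000e-03]), 'contact_force': array([-0.295,  0.087, -0.38 ]), 'wrist_torque': array([0.025, 0.074, 0.02 ]), 'grip_force': np.float64(0.0), 'opening': np.float64(0.086)}
[[-0.897  0.442 -0.001]
 [ 0.442  0.897 -0.002]
 [ 0.    -0.002 -1.   ]]
```

```bash
python3 - <<'E'
import cv2
a=cv2.imread("pics/top0.png")[110:260,270:470];b=cv2.imread("pics/side0.png")[180:360,180:420]
cv2.imwrite("pics/v1.png",cv2.vconcat([cv2.resize(a,(400,300)),cv2.resize(b,(400,300))]))
E
```

```text
(no output)
```

View pics/top0.png

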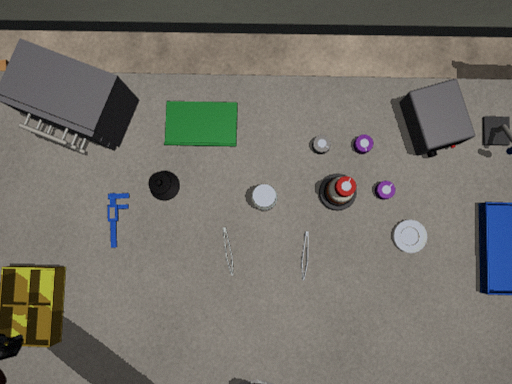

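View pics/v1.png

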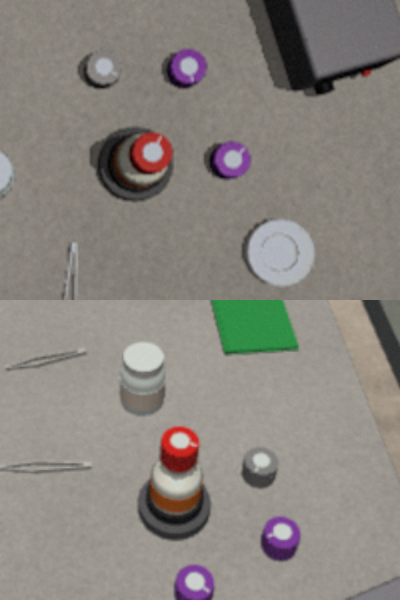

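Top view: the red cap is at (345,186) on the bottle in the stand, with its white mark toward the upper right. The purple and grey caps lie low on the bench, and the jar is at (264,197). The cap centre works out at about (0.620, -0.207) with its top at 0.156, which matches the given height. I'm moving above it.

```bash
python3 -m pendant '[0,0,0,-0.72,-0.597,0,1, 0,0,0,-0.72,-0.597,0,1, 0,0,0,-0.72,-0.597,0,1, 0,0,0,-0.72,-0.597,0,1, 0,0,0,-0.72,-0.597,0,1]'; python3 -m pendant '[0,0,0,-0.72,-0.597,0,1, 0,0,0,-0.72,-0.597,0,1, 0,0,0,-0.72,-0.597,0,1, 0,0,0,-0.72,-0.597,0,1, 0,0,0,-0.72,-0.597,0,1]';python3 -m pendant '[0,0,0,-0.72,-0.597,0,1, 0,0,0,-0.72,-0.597,0,1, 0,0,0,-0.72,-0.597,0,1, 0,0,0,-0.72,-0.597,0,1, 0,0,0,-0.72,-0.597,0,1, 0,0,0,-0.72,-0.597,0,1, 0,0,0,-0.72,-0.597,0,1]'
python3 - <<'E'
from h import *
d=optics.get_image("wrist"); im=d["image"]; cv2.imwrite("pics/w1.png",im[:,:,::-1])
P=pts(d); i=im.astype(int)
m=(i[...,0]>90)&(i[...,1]<70)&(i[...,2]<70)&(d["depth"]>0)
q=P[m]; print(m.sum(),np.median(q,0))
t=(P[...,2]>.145)&(P[...,2]<.165)&(d["depth"]>0); t&=np.hypot(P[...,0]-.62,P[...,1]+.207)<.06
q=P[t]; print(t.sum(),q.min(0),q.max(0)); print(cv2.minEnclosingCircle(q[:,:2].astype(np.float32)), np.median(q[:,2]))
o=telemetry.get_obs(); print(o["t"],o["q"].round(3),o["tool_pos"].round(4),o["contact_force"]);print(R.from_rotvec(o["tool_rot"]).as_matrix().round(3))
E
```

```text
t: 0.72
tool_pos: [0.3914, 0.3019, 0.2308]
tool_rot: [-0.717, -3.059, 0.001]
contact_force: [-0.3, 0.1, 0.7]
opening: 0.0854
grip_force: 0.0
t: 1.35
tool_pos: [0.5059, 0.0456, 0.2308]
tool_rot: [-0.717, -3.058, 0.001]
contact_force: [-0.1, -0.0, 0.5]
opening: 0.0853
grip_force: 0.0
t: 2.22
tool_pos: [0.6196, -0.2071, 0.2307]
tool_rot: [-0.712, -3.058, -0.001]
contact_force: [-0.5, 0.1, -0.1]
opening: 0.0853
grip_force: 0.0
2492 [ 0.61472545 -0.2037974   0.15521102]
3485 [ 0.59626935 -0.23113994  0.14500539] [ 0.64518998 -0.18208602  0.15760552]
((0.6206941604614258, -0.20673683285713196), 0.024782313033938408) 0.15536372305297985
2.275 [-0.436  0.119  1.543  0.     1.48  -1.55 ] [ 0.6196 -0.2067  0.2309] [ 0.8038647   0.01503701 -0.08262671]
[[-0.897  0.441 -0.001]
 [ 0.441  0.897  0.001]
 [ 0.001  0.    -1.   ]]
```

View pics/w1.png

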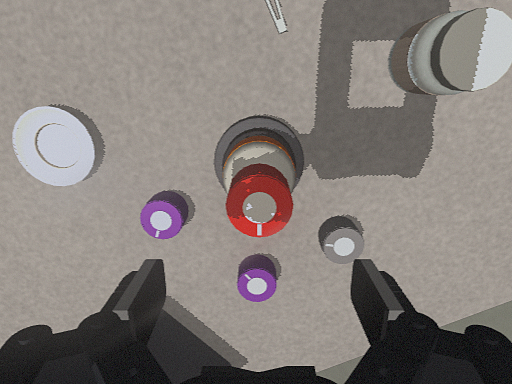

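The wrist view shows the red cap at (259,200), between the fingers' lines. Its centre is (0.6207, -0.2067), within 1 mm of the TCP. I'll descend with a 30° clockwise pre-turn for wrist room, then grip.

```bash
python3 -m pendant '[0.33,0.0,0,0,0,0,1]' >/dev/null 2>&1 <<<"" & kill $! 2>/dev/null; wait; python3 - <<'E'
from h import *
o=telemetry.get_obs(); print(o["t"],o["tool_pos"],o["tool_rot"])
E
```

```text
2.275 [ 0.61964647 -0.20668128  0.23094638] [-7.11270921e-01 -3.05915599e+00 -7.30296252e-04]
```

That was a mistyped command. It was killed before it ran, and the clock and pose are unchanged. Now the proper descent.

```bash
python3 -m pendant '[0,0,0.33,-0.003,0,0.1,1, 0,0,0.66,-0.003,0,0.2,1, 0,0,1,-0.003,0,0.3,1, 0,0,1,-0.003,0,0.35,1, 0,0,1,-0.003,0,0.377,1, 0,0,1,-0.003,0,0.377,1, 0,0,1,-0.003,0,0.377,1]' && python3 -m pendant '[0,0,0,0,0,0,0, 0,0,0,0,0,0,0, 0,0,0,0,0,0,0, 0,0,0,0,0,0,0, 0,0,0,0,0,0,0, 0,0,0,0,0,0,0, 0,0,0,0,0,0,0, 0,0,0,0,0,0,0]' 60
python3 - <<'E'
from h import *
o=telemetry.get_obs(); print(o["q"].round(3));print(R.from_rotvec(o["tool_rot"]).as_matrix().round(3))
d=optics.get_image("side"); cv2.imwrite("pics/s2.png",cv2.resize(d["image"][160:360,180:420,::-1],(720,600)))
E
```

```text
t: 3.15
tool_pos: [0.6217, -0.2084, 0.1198]
tool_rot: [1.478, 2.769, 0.0]
contact_force: [-0.6, -0.3, -0.3]
opening: 0.0853
grip_force: 0.0
t: 4.15
tool_pos: [0.6212, -0.2083, 0.1186]
tool_rot: [1.48, 2.77, 0.0]
contact_force: [0.5, 0.7, 5.2]
opening: 0.0472
grip_force: 61.0
[-0.437  0.211  1.633  0.     1.296 -1.026]
[[-0.556  0.831  0.001]
 [ 0.831  0.556 -0.   ]
 [-0.001  0.001 -1.   ]]
```

View pics/s2.png

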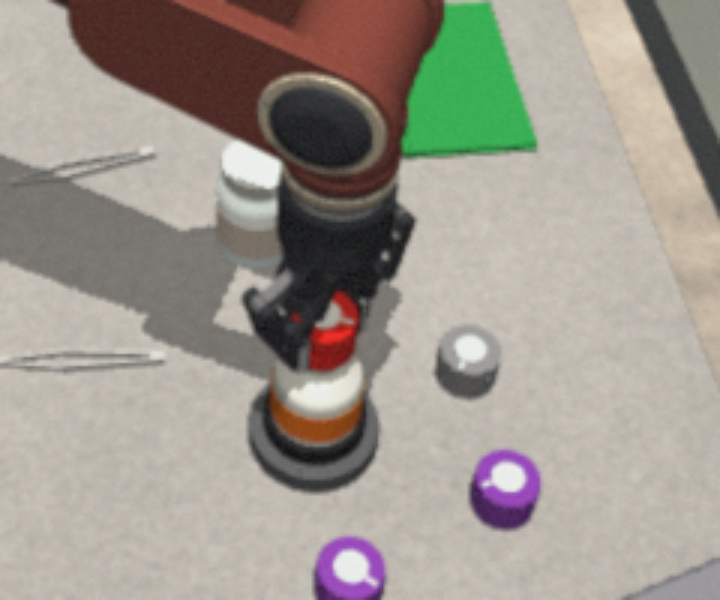

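The side view shows the cap between the two pads at (330,335), upright on the bottle and gripped at 61 N. Pressing down about 6 mm.

```bash
python3 -m pendant '[0,0,0,0,0,0.01,0, 0,0,0,0,0,0.02,0, 0,0,0,0,0,0.02,0, 0,0,0,0,0,0.02,0]' 80
python3 - <<'E'
from h import *
for n in ("wrist","side"):
    d=optics.get_image(n);P=pts(d);i=d["image"].astype(int)
    m=(i.min(-1)>120)&(P[...,2]>.135)&(P[...,2]<.165)&(np.hypot(P[...,0]-.621,P[...,1]+.207)<.016)
    print(n,m.sum(),np.median(P[m],0))
    if n=="wrist": cv2.imwrite("pics/w3.png",d["image"][:,:,::-1])
o=telemetry.get_obs();print(o["contact_force"],o["tool_pos"])
E
```

```text
t: 4.7
tool_pos: [0.6212, -0.2083, 0.1134]
tool_rot: [1.48, 2.77, 0.0]
contact_force: [-1.9, 1.1, 7.9]
opening: 0.0468
grip_force: 81.6
wrist 2529 [ 0.62094709 -0.20673023  0.14989751]
side 32 [ 0.62538135 -0.21152212  0.1501161 ]
[-1.68799295  1.25056135  8.80564393] [ 0.62123948 -0.20826059  0.1134567 ]
```

View pics/w3.png

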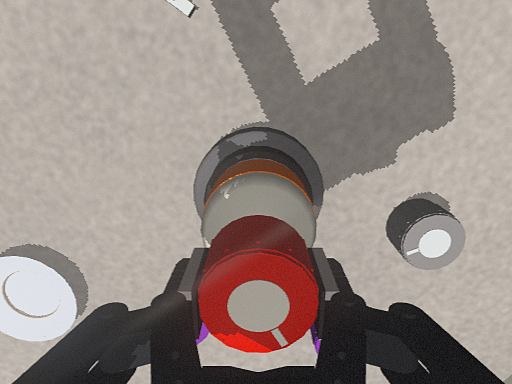

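The wrist view shows the cap at (258,300) centred between the pads with its mark toward (281,340). Its top is at 0.150 and the force is about 8.8 N, so it is pressed about 6 mm. Turning anticlockwise 60° now, with a tiny offset correction.

```bash
python3 -m pendant '[0,0,-0.2,0,0.001,0.001,0, 0,0,-0.4,0.001,0.001,0.001,0, 0,0,-0.6,0.001,0.002,0.001,0, 0,0,-0.8,0.001,0.002,0.001,0, 0,0,-1,0.001,0.003,0.001,0, 0,0,-1,0.001,0.003,0.001,0]' && python3 -m pendant '[0,0,-0.2,0,0.001,0,0, 0,0,-0.4,0,0.001,0,0, 0,0,-0.6,0,0.002,0,0, 0,0,-0.8,0,0.002,0,0, 0,0,-1,0,0.003,0,0, 0,0,-1,0,0.003,0,0, 0,0,-1,0,0.003,0,0]'
python3 - <<'E'
from h import *
d=optics.get_image("wrist");P=pts(d);i=d["image"].astype(int)
m=(i.min(-1)>120)&(P[...,2]>.135)&(P[...,2]<.165)&(np.hypot(P[...,0]-.621,P[...,1]+.207)<.016)
print(m.sum(),np.median(P[m],0))
cv2.imwrite("pics/w4.png",d["image"][:,:,::-1])
o=telemetry.get_obs();print(o["contact_force"],o["wrist_torque"],o["tool_pos"],o["q"])
E
```

```text
t: 5.55
tool_pos: [0.6224, -0.208, 0.1136]
tool_rot: [0.711, 3.057, -0.001]
contact_force: [-0.1, -0.5, 8.1]
opening: 0.0466
grip_force: 81.6
t: 6.42
tool_pos: [0.6228, -0.2072, 0.1136]
tool_rot: [-0.103, 3.137, -0.002]
contact_force: [0.9, -0.1, 8.2]
opening: 0.0468
grip_force: 81.6
2525 [ 0.62150904 -0.20718446  0.150072  ]
[1.00058423 0.22349514 9.01447906] [0.06913671 0.06807026 0.00554418] [ 0.62280308 -0.20717275  0.11362028] [-4.34335624e-01  2.17457808e-01  1.63461892e+00 -2.09936883e-04
  1.28667437e+00 -2.07088208e+00]
```

View pics/w4.png

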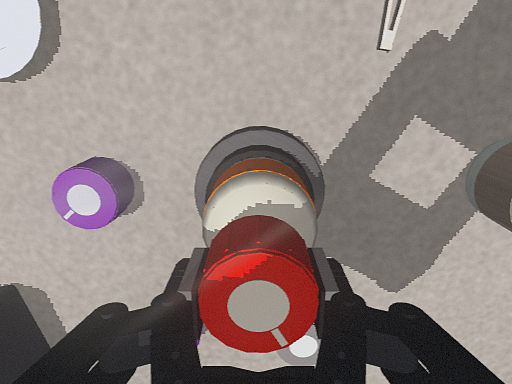

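The mark is in the same place in the wrist view, (281,339), so the cap turned the full 60° with the gripper. Lifting straight up about 77 mm.

```bash
python3 -m pendant '[0,0,0,0,0,-0.015,0, 0,0,0,0,0,-0.03,0, 0,0,0,0,0,-0.05,0, 0,0,0,0,0,-0.07,0]' && python3 -m pendant '[0,0,0,0,0,-0.04,0, 0,0,0,0,0,-0.08,0, 0,0,0,0,0,-0.12,0, 0,0,0,0,0,-0.16,0, 0,0,0,0,0,-0.19,0, 0,0,0,0,0,-0.19,0, 0,0,0,0,0,-0.19,0, 0,0,0,0,0,-0.19,0, 0,0,0,0,0,-0.19,0]'
python3 - <<'E'
from h import *
d=optics.get_image("side"); cv2.imwrite("pics/s5.png",cv2.resize(d["image"][160:360,180:420,::-1],(720,600)))
d=optics.get_image("wrist");P=pts(d);i=d["image"].astype(int)
m=(i.min(-1)>120)&(P[...,2]>.2)&(P[...,2]<.26)&(np.hypot(P[...,0]-.621,P[...,1]+.207)<.016)
print(m.sum(),np.median(P[m],0),P[m][:,2].min(),P[m][:,2].max())
o=telemetry.get_obs();print(o["contact_force"],np.abs(o["dq"]).max(),o["tool_pos"],o["grip_force"])
E
```

```text
t: 6.98
tool_pos: [0.6212, -0.2063, 0.1319]
tool_rot: [0.103, -3.138, -0.001]
contact_force: [1.7, -0.4, -1.4]
opening: 0.0467
grip_force: 82.1
t: 8.1
tool_pos: [0.6216, -0.2065, 0.1893]
tool_rot: [0.103, -3.139, -0.001]
contact_force: [-0.5, -0.2, -0.5]
opening: 0.0468
grip_force: 82.4
2516 [ 0.62044846 -0.2065646   0.22583259] 0.22407166233107198 0.22783695547534072
[ 0.99226509  1.10439519 -0.24459208] 0.002614664784695046 [ 0.62170263 -0.2065386   0.18956295] 82.41989732254297
```

View pics/s5.png

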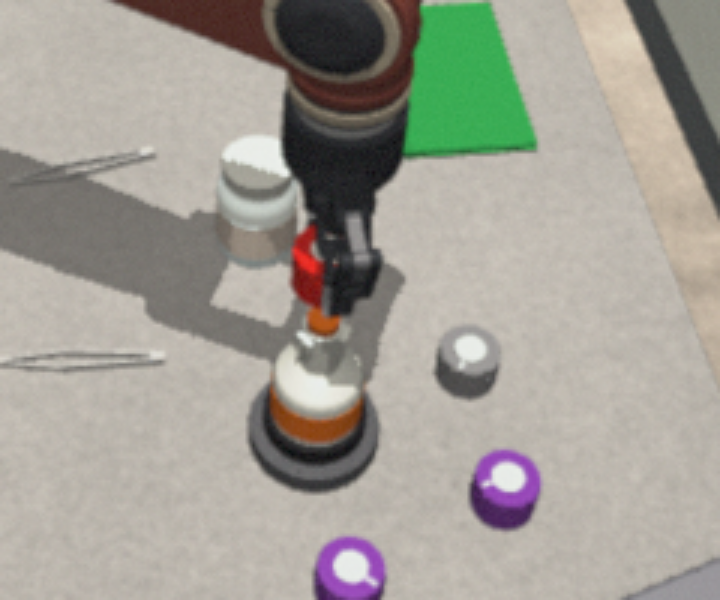

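The side view shows the red cap held in the fingers at (315,265), off the neck, with the orange disc visible at (322,318). The cap top is at 0.226, so its lower rim is about 49 mm above the mouth, and it is level and still.

```bash
python3 -c "
from station import ctrl
print(ctrl.finish_job())"
```

```text
the job is handed in; nothing more can be done
None
```

The red cap was pressed about 6 mm, turned 60° anticlockwise and lifted off; I handed the job in with it held level and still about 5 cm above the bottle's mouth, no bystander touched as far as the forces and pictures show (the verdict was not reported).

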